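# Load the smoking pot, lid it, and take off only the storage cap

### The job

Take the round plug of smoking wood out of the compartmented bin and put it in the empty pot. Then lift the two nested lids together by the inner lid's knob, lower (do not drop) them onto the pot so that the inner lid sits fully home, let go of the knob, and by its collar lift the outer lid alone straight up about 12 cm, leaving the inner lid seated on the pot; finish while still holding the outer lid level in the air over the pot. Leave the other wood pieces, the salt pig and the mallet where they are, and do not tip the pot or shove it about.

Things in the scene. Friction and masses are not known exactly. Their poses are not given: they have to be found in the camera images.
- pot: Heavy dark steel smoking pot (about 1.8 kg, loose on the slab), open at the top and empty: outer diameter 102 mm, inner 96 mm, 75 mm high, floor 4 mm thick; two small loop ears stick out 19 mm at its +y and -y sides, 50 mm up. Origin: centre of its underside, z up. Pot and nested lids stand side by side, either one on the left.
- inner_lid: Steel inner lid, loose, about 250 g. Origin: centre of its underside. Upward: locating foot (88 mm diameter, 80 at the bottom) 0 to 14 mm, flange (106 mm diameter) 14 to 19 mm, plain timber knob (20 mm diameter) 19 to 81 mm. Starts on the slab with the outer lid nested on it. On the pot the foot enters the mouth with 4 mm play and the flange rests on the rim: origin 61 mm above the pot's.
- inner_knob (a point): Point on the inner knob's axis, 66 mm above the inner lid's origin, 15 mm below the knob's top; z along the knob. With the lids nested the knob's top 32 mm stand free above the outer lid's collar; gripping there carries both lids. Seated on the pot this point is 127 mm above the pot's origin.
- outer_lid: Outer lid (storage cap), loose, about 160 g, round: aluminium plate, 119 mm diameter, 4 mm thick, skirt hanging 12 mm below its underside, timber collar (ring, 40 mm outer diameter, 26 mm high) on top. The inner knob stands up through its 26 mm hole. Origin: on the axis at the plate's underside, z up. Nested it just rests on the inner flange, 19 mm above the inner lid's origin.
- outer_collar (a point): Point on the axis of the outer lid's collar, 20 mm above the plate's underside: 16 mm above the plate's top, 10 mm below the collar's top; z along the collar. It is gripped across its 40 mm outside, the inner knob standing up between the fingers: nested, the knob's top is 42 mm above this point. Seated nested on the pot this point is 100 mm above the pot's origin.
- bin: Plywood bin fixed to the slab, 98 mm (its x) by 256 mm (its y) by 20 mm high, walls and floor 4 mm thick, three compartments in a row along its y, centres 84 mm apart, one wood piece in each; which holds which changes. Origin: centre of its underside.
- plug: The round wood plug: upright cylinder of 30 mm diameter and 45 mm height, about 30 g, the only round piece in the bin. Origin: centre of its underside.
- plug_center (a point): Centre of the round wood plug, half-way up (22.5 mm above its underside).
- block: Bystander in the bin: square wood block 30 x 30 x 45 mm standing upright. Origin: centre of its underside.
- bar: Bystander in the bin: wood bar 55 x 24 x 24 mm lying down. Origin: centre of its underside.
- salt_pig: Bystander: white ceramic salt pig, 100 mm diameter, 116 mm high, beyond the work to the left (+y). Origin: centre of its underside.
- mallet: Bystander: timber meat mallet lying on the slab at the far side, head 60 x 90 x 60 mm, handle 200 mm along its +x. Origin: under the centre of the head.
There are look-alikes about, which are no part of the job. What is shaped like the pot but purple is not meant.

How it is judged:
On the way, in this order (a step that is already met when the one before it is completed fails the run):
1. the round plug lies inside the pot, let go (horizontal distance between plug_center and pot below 0.04 m and z of plug_center in the frame of pot between 0.01 and 0.05 m and contact force between the fingers and plug below 0.1 N), for 0.2 s.
2. the two lids, still nested, are lifted together off the slab (z of outer_collar in the frame of inner_knob below -0.021 m and horizontal distance between outer_collar and inner_knob below 0.012 m and height (world z) of inner_lid above 0.045 m), for 0.1 s.
3. the nested lids are seated on the pot and the knob is let go (z of inner_knob in the frame of pot between 0.122 and 0.132 m and horizontal distance between inner_knob and pot below 0.012 m and angle between inner_knob's own z axis and vertical below 0.07 rad and z of outer_collar in the frame of inner_knob below -0.021 m and horizontal distance between outer_collar and inner_knob below 0.012 m and contact force between the fingers and inner_lid below 0.1 N), for 0.2 s.
At the end, for the whole second after the job is handed in: Plug in pot; inner lid on pot within 5 mm of home height, 12 mm of centre and 4 degrees of level, at rest, untouched by the fingers; outer lid held still by the fingers, 8 cm or more above where it sat, within 60 mm of the pot's axis, level within 11 degrees, touching neither (z of inner_knob in the frame of pot between 0.122 and 0.132 m and horizontal distance between inner_knob and pot below 0.012 m and angle between each of inner_knob, pot's own z axis and vertical below 0.07 rad and horizontal distance between plug_center and pot below 0.04 m and z of plug_center in the frame of pot between 0.01 and 0.05 m and z of outer_collar in the frame of pot above 0.18 m and horizontal distance between outer_collar and pot below 0.06 m and angle between outer_collar's own z axis and vertical below 0.2 rad and contact force between the fingers and outer_lid above 1 N and contact force between each of outer_lid, the fingers and inner_lid below 0.1 N and contact force between outer_lid and pot below 0.1 N and linear speed of inner_lid below 0.03 m/s and linear speed of outer_lid below 0.05 m/s); the arm keeps its last pose, push and grip.
It fails at once if the outer lid is off the inner lid while the inner lid is not seated on the pot (lids parted elsewhere, or the inner lid disturbed) (z of outer_collar in the frame of inner_knob above -0.012 m and not (z of inner_knob in the frame of pot between 0.122 and 0.132 m and horizontal distance between inner_knob and pot below 0.012 m and angle between inner_knob's own z axis and vertical below 0.07 rad)).
It fails at once if the lids are dropped (linear speed of inner_lid above 0.5 m/s and contact force between the fingers and inner_lid below 0.1 N).
It fails at once if the pot is tipped or pushed more than 4 cm (angle between pot's own z axis and vertical above 0.2 rad or distance of pot from where it was at the start of the episode above 0.04 m).
It fails at once if another wood piece, the salt pig or the mallet is disturbed (moved over 3 cm) (distance of any of block, bar, salt_pig, mallet from where it was at the start of the episode above 0.03 m).
It also fails if it takes over 58 s, if anything falls off the work surface, if the arm or the gripper's body presses on something with over 40 N, if the wrist force passes 120 N, or if a joint passes its speed limit or range.

### The arm

A 6-joint arm with a two-finger parallel gripper is mounted at the origin on the work surface. World frame = base frame: x ahead of the robot, y to its left, z up, the work surface at z = 0. Lengths are in m, angles in rad, forces in N, time in s.
With the tool pointing down it reaches from about 0.375 to 0.9 m from the base axis. Payload 3.1 kg.
Tool frame: the origin (TCP) lies on the mounting face of the last link; the fingertips stand 182 mm ahead of it and the grasp point (between the pads) lies 164 mm ahead of it; z points along the fingers, y is the direction in which the jaws open and shut (so a half turn about z gives the same grasp; the last joint's range is limited). The gripper opens to 87 mm and grips with 3 to 60 N. Pads are 19 mm wide; open, the fingers measure 117 mm over their backs; the gripper's body (75 mm by 190 mm) begins 51 mm behind the grasp point.
Start: joints at [-1.282, 0.527, 1.433, -0, 1.181, -0.178], TCP at [0.281, -0.558, 0.405] pointing down, gripper open.
Joint ranges: [-3.08, 3.08], [-0.75, 2.2], [0.22, 2.44], [-1.43, 4.57], [0, 2.65], [-2.85, 2.85]. Speed limits (rad/s): [2.79, 2.79, 3.14, 3.14, 3.14, 3.14].

### API

Orientations are given as a unit quaternion [x, y, z, w].
In Python, from rig import robot, camera, camera_model gives the robot as it stands.
- The arm moves only by the tool drive_tool, never from a script. Its argument "plan" is a list that holds one entry, the list of rows, each a list of 6 numbers: the shift along the world's x, y, z in units of 2.5 cm (1.0 is 2.5 cm), then the turn, a rotation vector about the world's x, y, z in units of 6 degrees (1.0 is 6 degrees). A call has 1 to 8 rows; each row shifts and turns the commanded pose from where the row before left it; what a row does not reach is not made up. A row lasts 1/8 s, in which the tool goes at most 62.5 mm and 10.7 degrees, less where a joint would pass 70% of its speed; a pose out of reach is approached as far as the arm can. A call with a number of a shift or a turn outside -1 to 1 is refused whole. A call with a gripper value outside its range is refused whole. "grip" is the closure, from 0 (fully open) to 1 (shut), set as the call begins (left out, the last holds). The fingers move at their own pace and stop on an object; "force" is the grip in N (left out, the last holds). Time passes only in rows, so rows that do not move let the fingers close. It gives the time, the measured TCP pose, the force and the opening at its end, in the units of the state.
- robot.get_obs(): the state, without advancing time (a new reading comes with each control period).
- camera(name): name is "scene" or "side" or "wrist"; returns the picture (420x560x3 uint8, red, green, blue); there is no depth.
- camera_model(name): a dict with "K" (3x3 intrinsics, pixels), "k1" (the pictures are not rectified: a ray, as slopes to the right and down, at radius r is drawn at 1 + k1 r^2 times it, then the intrinsics apply), "world_to_cam" (4x4, takes a point from world to camera coordinates); the wrist camera has in their place "tool_from_camera" (4x4, takes a point from camera to tool coordinates, whose origin is the TCP and whose axes are the flange's). Camera axes: x right, y up, looking along -z (the intrinsics and any distortion apply to the point x, -y, -z); pixel columns grow to the right and rows downward; lengths in m; the calibration is good to about 2 mm. A picture is of the moment at which its call begins: read the wrist's pose just before it. camera_model takes no time and is no camera call.
- robot.hand_in(): hands the job in, once; it reports no verdict.
The state is a dict: "time": time; "q": joint angles; "joint_velocities": joint speeds; "joint_torque": joint torques, N m; "position": TCP position; "tool_rot": TCP orientation; "ft_force": force on the tool from outside, world axes, zero at the start; "moment": the same for the moment, N m; "grip_width": finger opening in m.
Only numpy, scipy, OpenCV 4.12 (cv2) and the standard library are available. Lean on these libraries where they do the work, as an engineer would, in place of code of your own. Each camera call takes 0.05 s, during which the arm holds its last target.

## Working session

There is one attempt and no reset: what is moved stays moved. The work goes in short steps, Python scripts to look and compute and a tool call to move; the robot and the scene stay as the last step left them, time stands still between calls to the robot, and variables do not carry over. Pictures are saved under pics/ and viewed, and the job is handed in when it is done.

Besides the shell and the picture viewer there is one more tool, called by a JSON object that holds its "fn" and its "kwargs". drive_tool: Moves the arm, as the interface text tells. Shifts and turns lie within -1 to 1; 1 stands for 2.5 cm of shift or 6 degrees of turn. Its arguments: {"type":"object","properties":{"plan":{"type":"array","items":{"type":"array","items":{"type":"array","items":{"type":"number","minimum":-1,"maximum":1}}}},"grip":{"type":"number"},"force":{"type":"number"}},"required":["plan"]}

```bash
mkdir -p pics; ls
python3 - <<'E'
from rig import robot,camera,camera_model
import cv2,numpy as np
for n in("scene","side","wrist"):
    im=camera(n); cv2.imwrite(f"pics/{n}0.png",im[:,:,::-1])
    m=camera_model(n); print(n,{k:np.round(v,4).tolist() for k,v in m.items()})
o=robot.get_obs(); print(o)
E
```

```text
pics
scene {'K': [[392.3947, 0.0, 280.2711], [0.0, 392.3947, 203.7793], [0.0, 0.0, 1.0]], 'k1': -0.017, 'world_to_cam': [[-0.8905, 0.455, -0.0024, 0.4473], [-0.3025, -0.5881, 0.7501, 0.1707], [0.3399, 0.6687, 0.6613, -1.5176], [0.0, 0.0, 0.0, 1.0]]}
side {'K': [[488.7292, 0.0, 282.1041], [0.0, 488.7292, 203.0218], [0.0, 0.0, 1.0]], 'k1': -0.0255, 'world_to_cam': [[0.9997, -0.0225, 0.0133, -0.5431], [0.0092, 0.7788, 0.6272, -0.1092], [-0.0245, -0.6269, 0.7787, -1.2119], [0.0, 0.0, 0.0, 1.0]]}
wrist {'K': [[360.184, 0.0, 281.5581], [0.0, 360.184, 208.4812], [0.0, 0.0, 1.0]], 'k1': 0.0245, 'tool_from_camera': [[0.0002, 0.9525, 0.3045, 0.083], [1.0, 0.0001, -0.0011, -0.0007], [-0.0011, 0.3045, -0.9525, 0.0197], [0.0, 0.0, 0.0, 1.0]]}
{'time': 0.15, 'q': array([-1.28251486e+00,  5.28256616e-01,  1.43358352e+00,  6.03084377e-07,
        1.18138026e+00, -1.78517299e-01]), 'joint_velocities': array([ 0.00039175, -0.00147515, -0.00272161, -0.00068874, -0.00118242,
        0.00047864]), 'joint_torque': array([ 1.48935123e-03, -4.40431631e+01, -1.76842868e+01,  6.34508743e-02,
        5.52365952e-02, -1.03182551e-04]), 'position': array([ 0.281213  , -0.55788097,  0.40400151]), 'tool_rot': array([ 9.72885493e-01,  2.31285875e-01, -4.43658808e-05, -8.12657588e-04]), 'ft_force': array([ 0.3666716 , -0.08838786, -0.08592438]), 'moment': array([-0.00472513,  0.04551569,  0.03226265]), 'grip_width': 0.08699914041110497}
```

View pics/scene0.png

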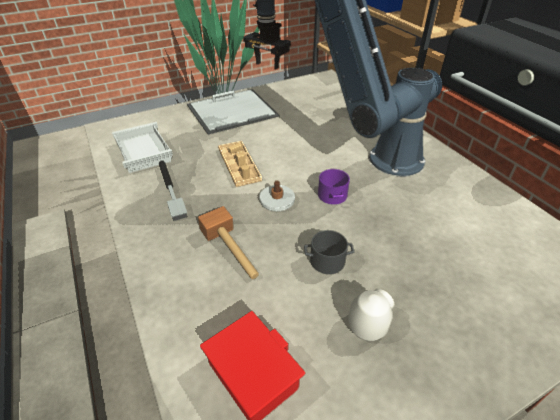

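View pics/side0.png

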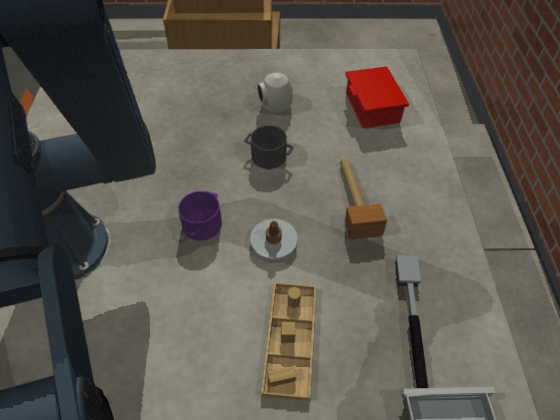

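View pics/wrist0.png

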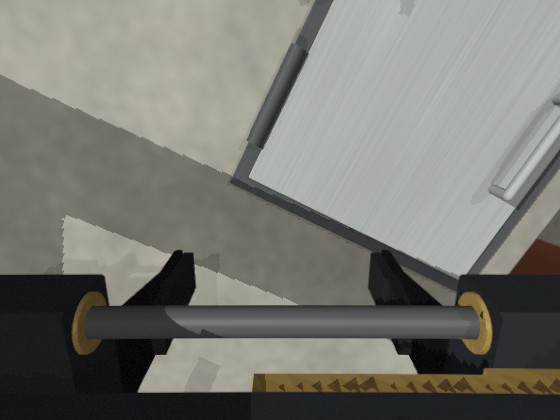

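Scene: the dark pot is at side (268,148), with two ears. The purple look-alike is at (200,215), and the nested lids are at (273,238). Candidates for the plug in side view are the pieces at (294,297) (round top), (288,330) (square) and (283,375) (bar). I'll check these in a close crop.

```bash
cat > h.py <<'E'
import numpy as np,cv2
from rig import robot,camera,camera_model
from scipy.spatial.transform import Rotation as R
def cam_pose(n,obs=None):
    m=camera_model(n)
    if n=="wrist":
        o=obs; T=np.eye(4);T[:3,:3]=R.from_quat(o["tool_rot"]).as_matrix();T[:3,3]=o["position"]
        return m,T@np.array(m["tool_from_camera"])
    return m,np.linalg.inv(np.array(m["world_to_cam"]))
def ray(n,uv,obs=None):
    m,C=cam_pose(n,obs);K=np.array(m["K"]);k=m["k1"]
    x=(uv[0]-K[0,2])/K[0,0];y=(uv[1]-K[1,2])/K[1,1]
    p=cv2.undistortPoints(np.array([[[uv[0],uv[1]]]],float),K,np.array([k,0,0,0,0],float))[0,0]
    d=C[:3,:3]@np.array([p[0],-p[1],-1.]);return C[:3,3],d
def plane(n,uv,z,obs=None):
    o,d=ray(n,uv,obs);return o+d*(z-o[2])/d[2]
def proj(n,P,obs=None):
    m,C=cam_pose(n,obs);c=np.linalg.inv(C)@np.append(P,1);s=np.array([c[0],-c[1]])/-c[2]
    s=s*(1+m["k1"]*(s@s));K=np.array(m["K"]);return K[0,0]*s[0]+K[0,2],K[1,1]*s[1]+K[1,2]
E
python3 - <<'E'
import cv2
s=cv2.imread("pics/side0.png")
a=cv2.resize(s[270:410,230:350],None,fx=4,fy=4,interpolation=2)
b=cv2.resize(s[120:270,170:330],None,fx=4,fy=4,interpolation=2)
cv2.imwrite("pics/c1.png",a);cv2.imwrite("pics/c2.png",b)
E
```

```text
(no output)
```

View pics/c1.png

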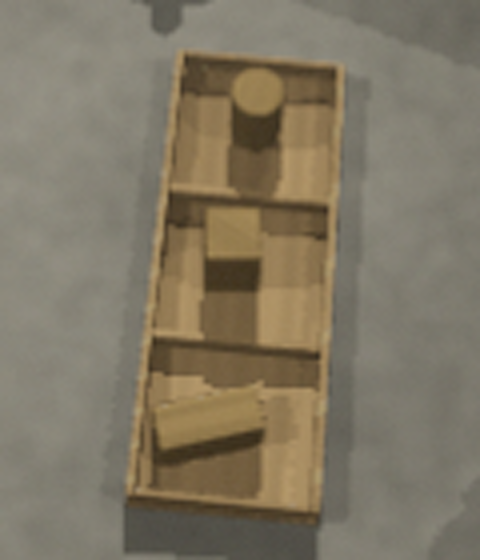

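View pics/c2.png

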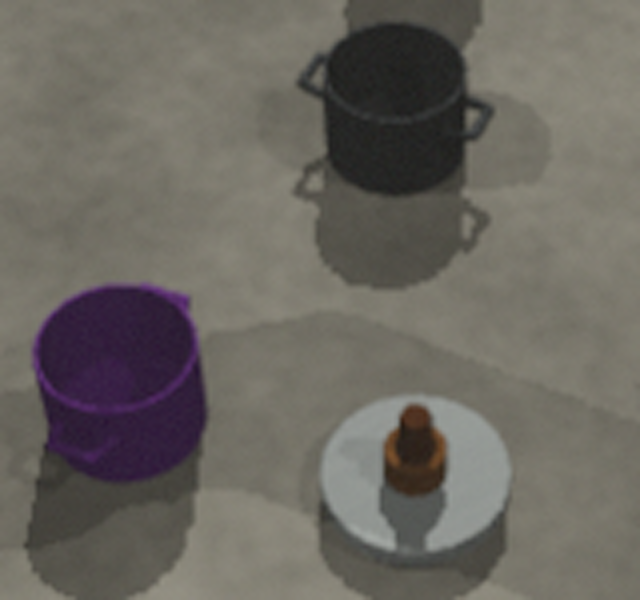

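Run:
```python
from h import *
def c(u,v,x0,y0): return ((u+.5)/4-.5+x0,(v+.5)/4-.5+y0)
def P(u,v,z,x0,y0): return plane("side",c(u,v,x0,y0),z)
print("plug",P(257,92,.049,230,270), [P(a,92,.049,230,270)[0] for a in(232,282)])
pts=[P(*q,.075,170,120)[:2] for q in((326,73),(466,73),(396,23),(396,122))];print("pot",np.round(pts,4))
pts=[P(*q,.023,170,120)[:2] for q in((321,474),(512,474),(416,395),(416,553))];print("lid",np.round(pts,4))
print("knobtop",P(415,415,.081,170,120))
print("binNear corners",[P(a,b,.02,230,270)[:2].round(4) for a,b in((180,53),(341,66),(130,496),(320,515))])
print("ears",[P(a,b,.05,170,120)[:2].round(4) for a,b in((303,82),(492,112))])
```

```text
plug [ 0.56517292 -0.16179808  0.049     ] [np.float64(0.5512679918971721), np.float64(0.5790836798491364)]
pot [[0.4631 0.3068]
 [0.5604 0.306 ]
 [0.512  0.3576]
 [0.5115 0.2584]]
lid [[ 0.4634  0.0048]
 [ 0.5815  0.0032]
 [ 0.5228  0.0652]
 [ 0.5214 -0.0536]]
knobtop [0.52152062 0.00653293 0.081     ]
binNear corners [array([ 0.5229, -0.1201]), array([ 0.6159, -0.13  ]), array([ 0.4946, -0.372 ]), array([ 0.5893, -0.3831])]
ears [array([0.4456, 0.3241]), array([0.5787, 0.2927])]
```

Chosen: the plug is the round-topped piece at side (294,293), in the compartment nearest the lids. It measures 28 mm across at (0.565,-0.162). The pot rim is about 98 mm across, centred at (0.512,0.3075). The lid plate measures 118 mm at (0.522,0.005). All three match the given sizes. Moving above the plug with the jaws across the bin.

{"fn": "drive_tool", "kwargs": {"plan": [[[0.7,1,0,0,0,0.6],[0.7,1,0,0,0,0.6],[0.7,1,0,0,0,0.6],[0.7,1,0,0,0,0.6],[0.7,1,0,0,0,0.6],[0.7,1,0,0,0,0.6],[0.7,1,0,0,0,0.6],[0.7,1,0,0,0,0.6]]], "grip": 0, "force": 15}}

```text
time: 1.15
position: [0.4217, -0.3572, 0.4045]
tool_rot: [0.884, 0.467, -0.0, -0.0]
ft_force: [0.8, 0.1, -0.8]
grip_width: 0.0869
```

{"fn": "drive_tool", "kwargs": {"plan": [[[0.7,1,-0.4,0,0,0.6],[0.7,1,-0.4,0,0,0.6],[0.7,1,-0.4,0,0,0.6],[0.7,1,-0.4,0,0,0.6],[0.7,0.9,-0.4,0,0,0.6],[0.7,0.7,-0.4,0,0,0.6],[0.7,0.2,0,0,0,0.6],[0,0,0,0,0,0]]]}}

```text
time: 2.15
position: [0.5446, -0.2126, 0.3444]
tool_rot: [0.762, 0.648, 0.0, 0.0]
ft_force: [-0.6, 0.8, 0.5]
grip_width: 0.0868
```

Run:
```python
from h import *
o=robot.get_obs(); im=camera("wrist"); cv2.imwrite("pics/w1.png",im[:,:,::-1])
print(o["position"],proj("wrist",[.565,-.162,.049],o),proj("wrist",[.522,.005,.081],o))
```

```text
[ 0.5445714  -0.21263009  0.34439376] (np.float64(299.06811926096555), np.float64(135.75506404978773)) (np.float64(174.5447790673149), np.float64(-165.846978801214))
```

View pics/w1.png

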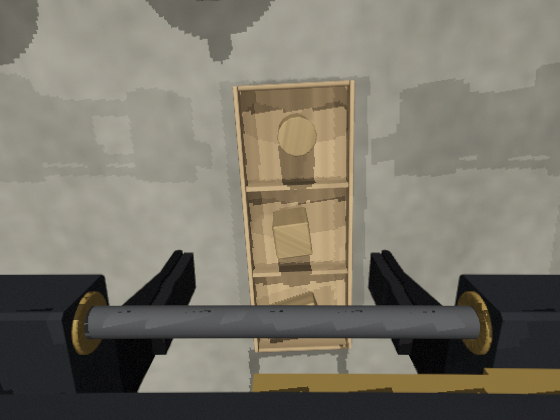

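The wrist picture shows the round plug at (297,135), where I predicted (299,136); the block is at (293,235) and the bar behind it. Going in.

{"fn": "drive_tool", "kwargs": {"plan": [[[0.4,1,-0.4,0,0,0],[0.4,1,-0.4,0,0,0],[0,0,-0.8,0,0,0],[0,0,-1,0,0,0],[0,0,-1,0,0,0],[0,0,-1,0,0,0],[0,0,-0.8,0,0,0],[0,0,0,0,0,0]]]}}

```text
time: 3.2
position: [0.5625, -0.1634, 0.2085]
tool_rot: [0.762, 0.647, -0.001, -0.002]
ft_force: [0.6, 0.7, -0.1]
grip_width: 0.087
```

{"fn": "drive_tool", "kwargs": {"plan": [[[0,0,0,0,0,0],[0,0,0,0,0,0],[0,0,0,0,0,0],[0,0,0,0,0,0],[0,0,0,0,0,0],[0,0,0,0,0,0]]], "grip": 1, "force": 15}}

```text
time: 3.95
position: [0.5638, -0.1631, 0.2098]
tool_rot: [0.762, 0.648, -0.0, -0.0]
ft_force: [-0.2, 0.7, 0.2]
grip_width: 0.0348
```

{"fn": "drive_tool", "kwargs": {"plan": [[[0,0,0,0,0,0],[0,0,0,0,0,0],[0,0,0,0,0,0],[0,0,0.5,0,0,0],[0,0,1,0,0,0],[0,0,1,0,0,0],[0,0,1,0,0,0],[0,0,1,0,0,0]]]}}

```text
time: 4.95
position: [0.5636, -0.163, 0.3239]
tool_rot: [0.762, 0.648, 0.0, 0.0]
ft_force: [0.2, 0.9, 0.3]
grip_width: 0.0293
```

{"fn": "drive_tool", "kwargs": {"plan": [[[-0.1,1,0,0,0,0.4],[-0.1,1,0,0,0,0.4],[-0.1,1,0,0,0,0.4],[-0.1,1,0,0,0,0.4],[-0.1,1,0,0,0,0.4],[-0.1,1,0,0,0,0.4],[-0.1,1,0,0,0,0.4],[-0.1,1,0,0,0,0.4]]]}}

```text
time: 5.95
position: [0.5423, 0.0392, 0.3213]
tool_rot: [0.642, 0.767, -0.001, -0.001]
ft_force: [-0.4, -0.1, 0.0]
grip_width: 0.0292
```

{"fn": "drive_tool", "kwargs": {"plan": [[[-0.1,1,0,0,0,0.4],[-0.1,1,0,0,0,0.4],[-0.1,1,0,0,0,0.4],[-0.1,1,0,0,0,0.4],[-0.1,1,0,0,0,0.4],[0,0.4,0,0,0,0],[0,0,0,0,0,0],[0,0,0,0,0,0]]]}}

```text
time: 6.95
position: [0.5312, 0.1715, 0.322]
tool_rot: [0.56, 0.829, -0.0, -0.0]
ft_force: [-0.7, -0.3, -0.1]
grip_width: 0.0298
```

Run:
```python
from h import *
o=robot.get_obs(); im=camera("wrist"); cv2.imwrite("pics/w2.png",im[:,:,::-1])
print(o["position"],o["grip_width"],proj("wrist",[.512,.3075,.075],o))
```

```text
[0.53115614 0.1714768  0.32202312] 0.029816054698477496 (np.float64(343.50049252948145), np.float64(-0.09840951487950633))
```

View pics/w2.png

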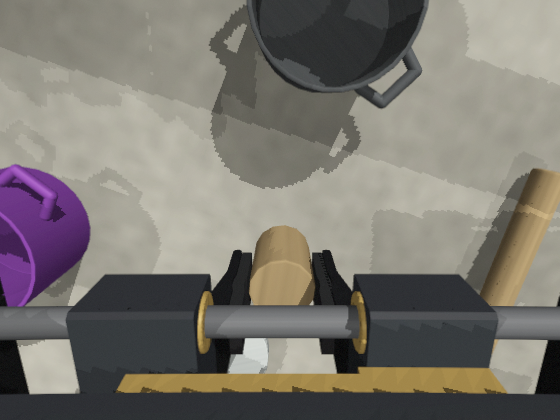

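Plug held upright at (281,255); the pot rim is partly visible and centred near (338,0). Moving closer to see the whole rim.

{"fn": "drive_tool", "kwargs": {"plan": [[[-0.3,1,0,0,0,0],[-0.3,1,0,0,0,0],[-0.2,0.8,0,0,0,0],[0,0,0,0,0,0],[0,0,0,0,0,0]]]}}

```text
time: 7.62
position: [0.5115, 0.2414, 0.3222]
tool_rot: [0.56, 0.829, -0.0, 0.0]
ft_force: [-0.6, -0.7, -0.3]
grip_width: 0.0297
```

Run:
```python
from h import *
o=robot.get_obs(); im=camera("wrist"); cv2.imwrite("pics/w3.png",im[:,:,::-1])
print(o["position"],o["grip_width"],proj("wrist",[.512,.3075,.075],o))
```

```text
[0.5115312  0.24140231 0.32222137] 0.02965216887164126 (np.float64(323.9711377851934), np.float64(132.54324263871717))
```

View pics/w3.png

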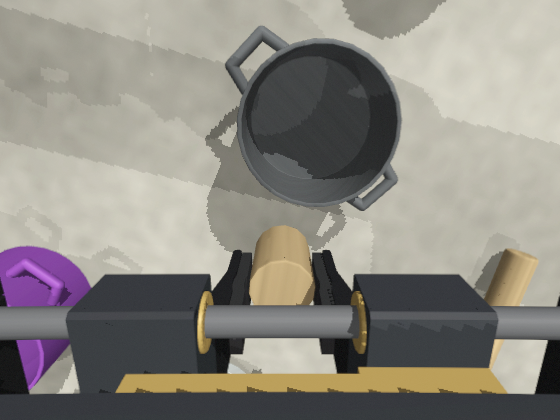

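Run:
```python
from h import *
o=robot.get_obs(); im=cv2.imread("pics/w3.png")
g=cv2.cvtColor(im,cv2.COLOR_BGR2GRAY)
# radial outermost strong edge around prior centre
c0=np.array(plane("wrist",(319,123),.075,o)[:2]);
for it in range(3):
    pts=[]
    for a in np.arange(0,360,4):
        d=np.array([np.cos(np.radians(a)),np.sin(np.radians(a))])
        rs=np.arange(.040,.062,.0005)
        v=[]
        for r in rs:
            u=proj("wrist",[*(c0+r*d),.075],o)
            if not(0<u[0]<558 and 0<u[1]<260): v=None;break
            v.append(float(cv2.getRectSubPix(g,(1,1),(float(u[0]),float(u[1])))[0,0]))
        if v is None: continue
        v=np.array(v);e=v[4:]-v[:-4];i=np.argmax(e)
        if e[i]>25: pts.append(c0+(rs[i]+.001)*d)
    p=np.array(pts);
    for _ in range(3):
        A=np.c_[2*p,np.ones(len(p))];s=np.linalg.lstsq(A,(p**2).sum(1),rcond=None)[0]
        c=s[:2];r=np.sqrt(s[2]+c@c);res=np.hypot(*(p-c).T)-r;p=p[abs(res)<max(.001,1.5*res.std())]
    c0=c;print(c,r,len(p),res.std())
print([plane("wrist",u,.075,o)[:2].round(4) for u in((238,123),(401,123),(319,39),(319,207))])
```

```text
Traceback (most recent call last):
  File "h.py", line 18, in proj
    m,C=cam_pose(n,obs);c=np.linalg.inv(C)@np.append(P,1);s=np.array([c[0],-c[1]])/-c[2]
        ~~~~~~~~^^^^^^^
  File "h.py", line 5, in cam_pose
    m=camera_model(n)
ValueError: time passes only in moves, steps and waits
```

```bash
sed -i 's/^def cam_pose/_c={}\n_cm=camera_model\ndef camera_model(n):\n    if n not in _c:_c[n]=_cm(n)\n    return _c[n]\ndef cam_pose/' h.py
python3 - <<'E'
from h import *
o=robot.get_obs(); im=cv2.imread("pics/w3.png")
hsv=cv2.cvtColor(im,cv2.COLOR_BGR2GRAY)
p=np.array([plane("wrist",u,.075,o)[:2] for u in((238,123),(401,123),(319,39),(319,207))]);print(p.round(4))
A=np.c_[2*p,np.ones(4)];s=np.linalg.lstsq(A,(p**2).sum(1),rcond=None)[0];print(s[:2],np.sqrt(s[2]+s[:2]@s[:2]))
E
```

```text
[[0.4607 0.2929]
 [0.5536 0.3301]
 [0.488  0.3543]
 [0.5288 0.2618]]
[0.50847765 0.3081223 ] 0.050373585910273834
```

Rim fit radius is 50.4 mm against 51 given, centre (0.5085,0.308) from the wrist camera and (0.512,0.3075) from the side camera. I'll use (0.510,0.308).

{"fn": "drive_tool", "kwargs": {"plan": [[[0,1,0,0,0,0],[0,1,0,0,0,0],[-0.06,0.66,0,0,0,0],[0,0,0,0,0,0],[0,0,-0.6,0,0,0],[0,0,-0.8,0,0,0],[0,0,-0.8,0,0,0],[0,0,0,0,0,0]]]}}

```text
time: 8.68
position: [0.509, 0.3072, 0.2649]
tool_rot: [0.56, 0.828, -0.002, -0.002]
ft_force: [-0.5, -0.1, -0.5]
grip_width: 0.0293
```

Run:
```python
from h import *
o=robot.get_obs(); print(o["position"])
a=cv2.resize(camera("side")[60:200,180:360,::-1],None,fx=3,fy=3);b=cv2.resize(camera("scene")[180:300,250:400,::-1],None,fx=3.5,fy=3.5)
cv2.imwrite("pics/s3.png",a);cv2.imwrite("pics/s3b.png",b)
```

```text
[0.50903202 0.30715866 0.26487749]
```

View pics/s3.png

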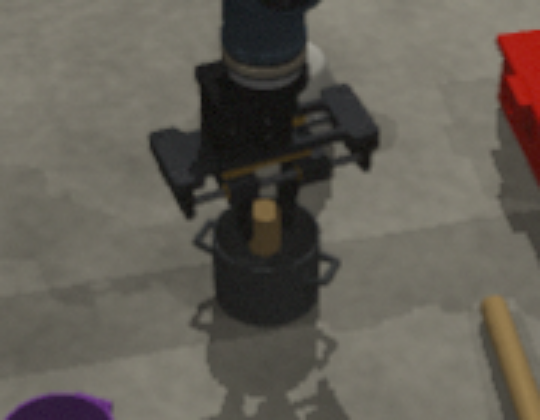

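View pics/s3b.png

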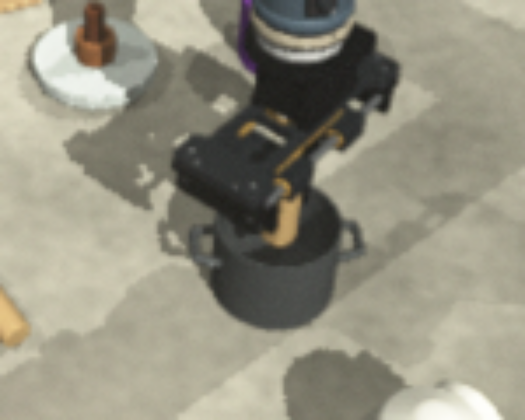

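The plug enters the mouth centred: side crop x≈265 with the pot at 266. Lowering.

{"fn": "drive_tool", "kwargs": {"plan": [[[0,0,-0.7,0,0,0],[0,0,-0.7,0,0,0],[0,0,-0.5,0,0,0],[0,0,-0.2,0,0,0],[0,0,0,0,0,0],[0,0,0,0,0,0]]]}}

```text
time: 9.52
position: [0.51, 0.3086, 0.2151]
tool_rot: [0.56, 0.829, 0.0, 0.0]
ft_force: [0.8, 0.4, -0.2]
grip_width: 0.0294
```

{"fn": "drive_tool", "kwargs": {"plan": [[[0,0,0,0,0,0],[0,0,0,0,0,0],[0,0,0,0,0,0],[0,0,0,0,0,0],[0,0,0,0,0,0]]], "grip": 0.5}}

```text
time: 10.15
position: [0.5098, 0.3084, 0.2148]
tool_rot: [0.56, 0.829, 0.0, 0.0]
ft_force: [-0.2, 0.6, 0.3]
grip_width: 0.0432
```

{"fn": "drive_tool", "kwargs": {"plan": [[[0,0,0.6,0,0,0],[0,0,1,0,0,0],[0,0,1,0,0,0],[0,0,1,0,0,0],[0,-1,0.4,0,0,0],[0,-1,0,0,0,0],[0,-1,0,0,0,0],[0,-1,0,0,0,0]]]}}

```text
time: 11.15
position: [0.5097, 0.2077, 0.3159]
tool_rot: [0.559, 0.829, 0.001, 0.001]
ft_force: [-0.1, 0.5, -0.4]
grip_width: 0.0435
```

{"fn": "drive_tool", "kwargs": {"plan": [[[0,-1,0,0,0,-0.6],[0,-1,0,0,0,-0.6],[0,-1,0,0,0,-0.6],[0.2,-1,0,0,0,-0.6],[0.2,-1,0,0,0,-0.6],[0,-0.8,0,0,0,0],[0,0,0,0,0,0]]]}}

```text
time: 12.02
position: [0.52, 0.0624, 0.3156]
tool_rot: [0.683, 0.73, 0.0, 0.001]
ft_force: [-0.3, 0.4, -0.0]
grip_width: 0.0435
```

Run:
```python
from h import *
o=robot.get_obs(); im=camera("wrist"); cv2.imwrite("pics/w4.png",im[:,:,::-1])
a=cv2.resize(camera("side")[100:300,180:360,::-1],None,fx=3,fy=3);cv2.imwrite("pics/s4.png",a)
print(o["position"],o["tool_rot"],o["grip_width"],proj("wrist",[.522,.005,.081],o))
```

```text
[0.52001826 0.06239515 0.31563822] [6.83231609e-01 7.30201430e-01 4.32331481e-04 5.03133913e-04] 0.04350480489884691 (np.float64(280.1705018769927), np.float64(309.3893644833487))
```

View pics/w4.png

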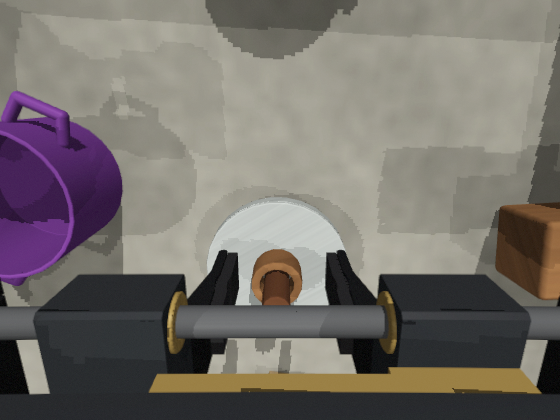

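View pics/s4.png

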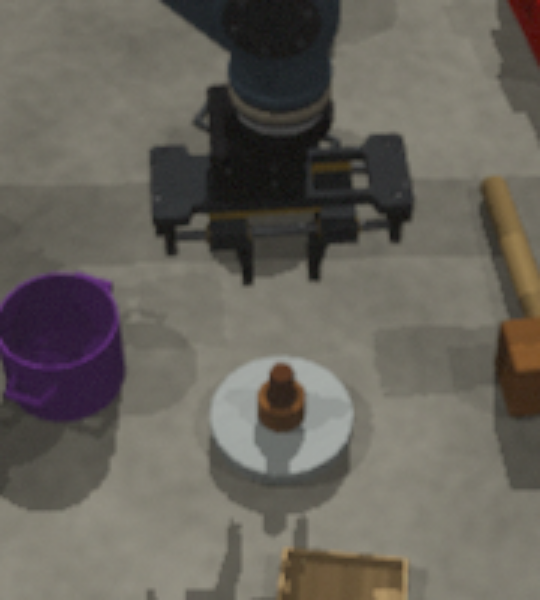

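The wrist view puts the collar at (277,275) with the knob standing in it. The side view puts the knob at crop (281,375), nested and undisturbed. Positioning over the knob.

Run:
```python
from h import *
o=robot.get_obs()
print([plane("wrist",u,.023,o)[:2].round(4) for u in((277,198),(207,258),(347,258))])
```

```text
[array([0.5147, 0.069 ]), array([0.4601, 0.0133]), array([0.576 , 0.0213])]
```

{"fn": "drive_tool", "kwargs": {"plan": [[[0,-1,0,0,0,0],[0,-1,0,0,0,0],[0,-0.28,-0.4,0,0,0],[0,0,-0.6,0,0,0],[0,0,-0.6,0,0,0],[0,0,0,0,0,0],[0,0,0,0,0,0]]]}}

```text
time: 13.0
position: [0.5198, 0.0068, 0.2744]
tool_rot: [0.682, 0.731, -0.0, -0.0]
ft_force: [0.3, -0.3, 1.0]
grip_width: 0.0435
```

Run:
```python
from h import *
o=robot.get_obs(); im=camera("wrist"); cv2.imwrite("pics/w5.png",im[:,:,::-1])
a=cv2.resize(camera("side")[170:290,200:340,::-1],None,fx=4,fy=4);cv2.imwrite("pics/s5.png",a)
b=cv2.resize(camera("scene")[140:240,220:340,::-1],None,fx=4,fy=4);cv2.imwrite("pics/s5b.png",b)
print(o["position"])
```

```text
[0.519815   0.00684752 0.2744304 ]
```

View pics/s5.png

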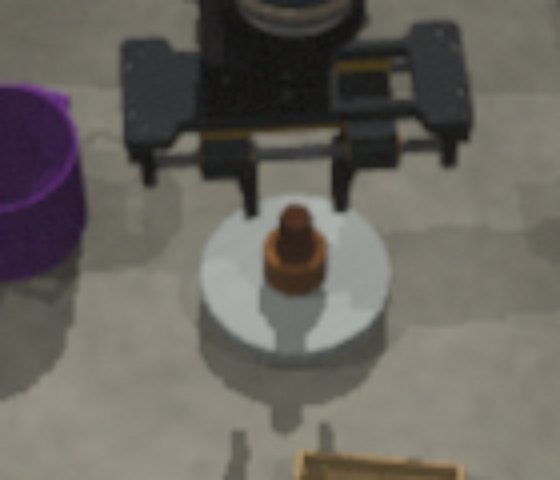

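View pics/s5b.png

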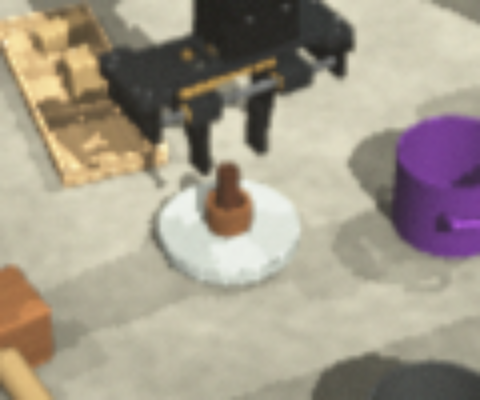

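Run:
```python
from h import *
print(plane("side",(273.4,222.6),.081),plane("scene",(276.9,182.1),.081))
o=robot.get_obs()
# check calibration with fingertips: predicted tips
for n,(x0,y0) in(("side",(200,170)),("scene",(220,140))):
    for s in(-1,1):
        P=o["position"]+R.from_quat(o["tool_rot"]).apply([0,s*.0255,.182]);u=proj(n,P);print(n,((u[0]-x0)*4,(u[1]-y0)*4))
```

```text
[0.52160646 0.00883157 0.081     ] [0.51781956 0.00665327 0.081     ]
side (np.float64(248.12835239698643), np.float64(204.17548807342064))
side (np.float64(334.0923031356931), np.float64(198.4926377485299))
scene (np.float64(251.66695199297487), np.float64(147.49039653829743))
scene (np.float64(197.60862150871117), np.float64(167.4378412504476))
```

View pics/w5.png

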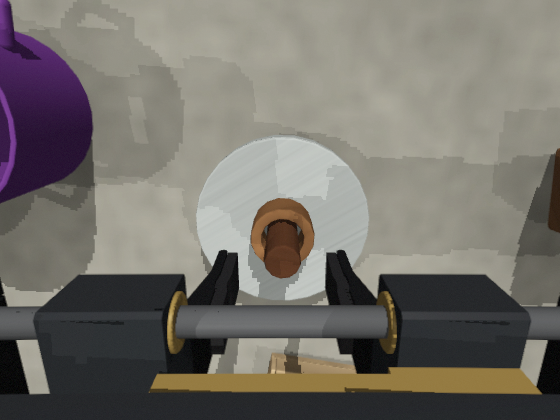

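Run:
```python
from h import *
o=robot.get_obs()
print(plane("wrist",(283,263),.081,o))
p=np.array([plane("wrist",u,.023,o)[:2] for u in((196,217),(369,217),(283,134),(283,301))]);print(p.round(4))
A=np.c_[2*p,np.ones(4)];s=np.linalg.lstsq(A,(p**2).sum(1),rcond=None)[0];print(s[:2],np.sqrt(s[2]+s[:2]@s[:2]))
```

```text
[0.51991094 0.0043122  0.081     ]
[[ 0.4606  0.0061]
 [ 0.5782  0.0143]
 [ 0.5158  0.0658]
 [ 0.5244 -0.0551]]
[0.51974127 0.00526952] 0.05991003371827978
```

Wrist circle fit: radius 59.9 mm against 59.5, centre (0.5197,0.0053). The knob top at (283,263) lies between the fingers. Descending and gripping.

{"fn": "drive_tool", "kwargs": {"plan": [[[0,-0.05,-0.6,0,0,0],[0,0,-0.6,0,0,0],[0,0,-0.3,0,0,0],[0,0,0,0,0,0],[0,0,0,0,0,0]]]}}

```text
time: 13.78
position: [0.5199, 0.0051, 0.2372]
tool_rot: [0.682, 0.731, 0.0, 0.0]
ft_force: [-0.1, -0.3, 0.5]
grip_width: 0.0436
```

{"fn": "drive_tool", "kwargs": {"plan": [[[0,0,0,0,0,0],[0,0,0,0,0,0],[0,0,0,0,0,0],[0,0,0,0,0,0],[0,0,0,0,0,0]]], "grip": 1, "force": 40}}

```text
time: 14.4
position: [0.52, 0.0051, 0.2375]
tool_rot: [0.682, 0.731, 0.0, 0.0]
ft_force: [0.3, 1.0, 1.3]
grip_width: 0.0189
```

{"fn": "drive_tool", "kwargs": {"plan": [[[0,0,0.2,0,0,0],[0,0,0.4,0,0,0],[0,0,0.6,0,0,0],[0,0,0.8,0,0,0],[0,0,0.8,0,0,0],[0,0,0.8,0,0,0],[0,0,0.8,0,0,0],[0,0,0,0,0,0]]]}}

```text
time: 15.4
position: [0.52, 0.0051, 0.3493]
tool_rot: [0.682, 0.731, 0.001, 0.002]
ft_force: [0.6, -0.2, -5.3]
grip_width: 0.0192
```

Run:
```python
from h import *
o=robot.get_obs()
a=cv2.resize(camera("side")[130:290,190:340,::-1],None,fx=3.5,fy=3.5);cv2.imwrite("pics/s6.png",a)
b=cv2.resize(camera("scene")[100:240,220:350,::-1],None,fx=4,fy=4);cv2.imwrite("pics/s6b.png",b)
print(o["position"],o["ft_force"],o["moment"])
```

```text
[0.52004302 0.00514938 0.34932616] [ 0.59234807 -0.24553338 -5.25609144] [ 0.02595443 -0.09798623 -0.02868532]
```

View pics/s6.png

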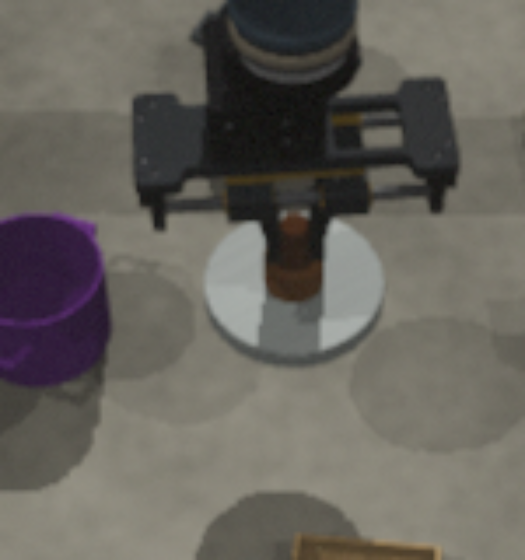

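View pics/s6b.png

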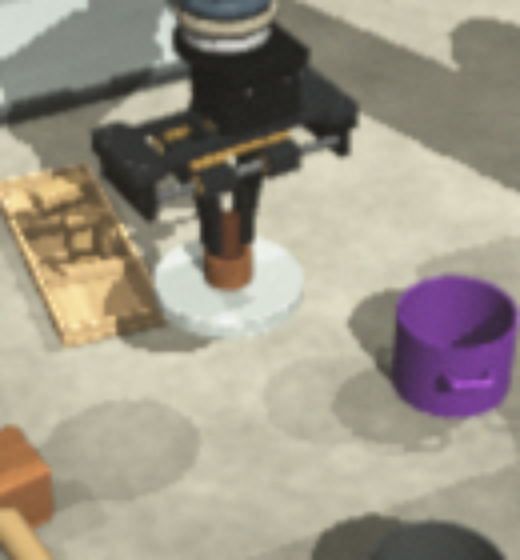

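Both lids lifted nested and level, with a wrist load of about 5 N. Carrying them over the pot.

{"fn": "drive_tool", "kwargs": {"plan": [[[0,0.4,0,0,0,0],[0,0.7,0,0,0,0],[0,0.8,0,0,0,0],[-0.1,0.8,0,0,0,0],[-0.1,0.8,0,0,0,0],[-0.1,0.8,0,0,0,0],[-0.1,0.8,0,0,0,0],[-0.03,0.8,0,0,0,0]]]}}

```text
time: 16.5
position: [0.5083, 0.1546, 0.3466]
tool_rot: [0.682, 0.731, -0.001, -0.001]
ft_force: [0.5, -0.4, -4.9]
grip_width: 0.0189
```

{"fn": "drive_tool", "kwargs": {"plan": [[[0,0.8,0,0,0,0],[0,0.8,0,0,0,0],[0,0.8,0,0,0,0],[0,0.8,0,0,0,0],[0,0.8,0,0,0,0],[0,0.8,0,0,0,0],[0,0.5,0,0,0,0],[0,0.3,0,0,0,0]]]}}

```text
time: 17.5
position: [0.5089, 0.2934, 0.3471]
tool_rot: [0.682, 0.731, -0.0, 0.0]
ft_force: [0.4, -0.6, -4.8]
grip_width: 0.019
```

{"fn": "drive_tool", "kwargs": {"plan": [[[0,0.3,0,0,0,0],[0,0.3,0,0,0,0],[0,0.1,0,0,0,0],[0,0,0,0,0,0]]]}}

```text
time: 18.0
position: [0.5091, 0.3101, 0.3472]
tool_rot: [0.682, 0.731, -0.0, 0.0]
ft_force: [-0.5, -0.9, -4.6]
grip_width: 0.0188
```

Run:
```python
from h import *
o=robot.get_obs()
s=camera("side");c=camera("scene");w=camera("wrist")
cv2.imwrite("pics/w7.png",w[:,:,::-1])
a=cv2.resize(s[60:210,190:340,::-1],None,fx=4,fy=4,interpolation=2);cv2.imwrite("pics/s7.png",a)
b=cv2.resize(c[170:300,260:400,::-1],None,fx=4,fy=4,interpolation=2);cv2.imwrite("pics/s7b.png",b)
print(o["position"],o["tool_rot"],o["ft_force"])
```

```text
[0.50905319 0.31011759 0.34722074] [ 6.82314692e-01  7.31058580e-01 -1.09445076e-04  4.09517948e-05] [-0.49557699 -0.85598998 -4.60821356]
```

View pics/s7.png

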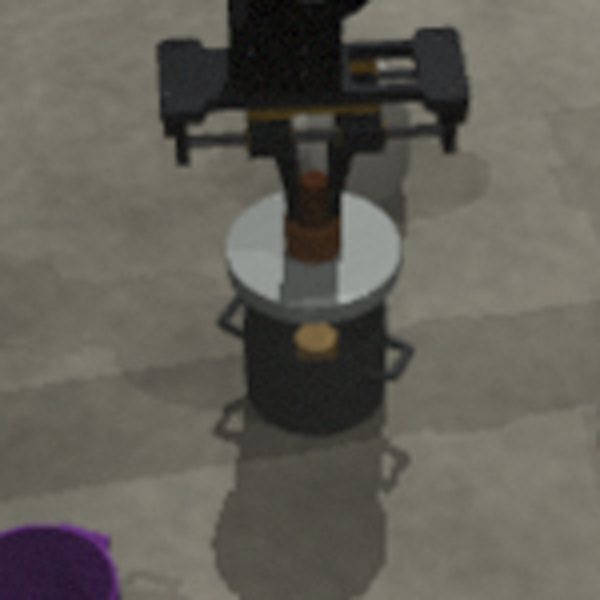

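View pics/s7b.png

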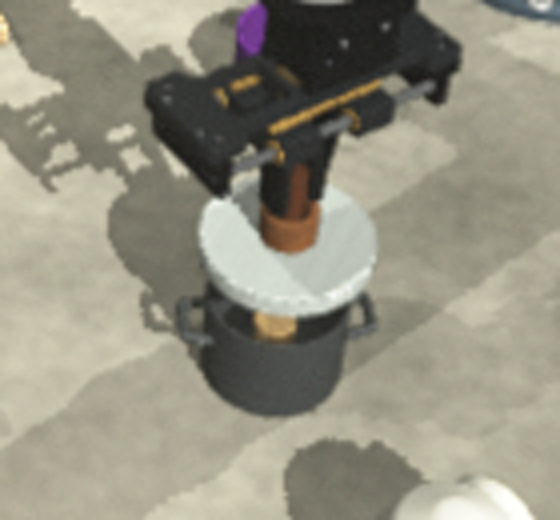

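View pics/w7.png

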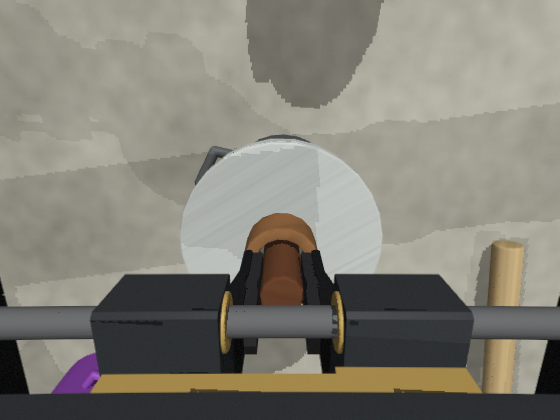

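```bash
python3 - <<'E'
from h import *
zl=.347-.2375+.023
for n,x0,y0,pl,pot in(("side",190,60,[(226,247),(402,247),(314,190),(314,306)],None),("scene",260,170,[(199,240),(377,240),(290,180),(290,300)],None)):
    f=lambda u:((u[0]+.5)/4-.5+x0,(u[1]+.5)/4-.5+y0)
    p=np.array([plane(n,f(u),zl)[:2] for u in pl]);
    A=np.c_[2*p,np.ones(len(p))];s=np.linalg.lstsq(A,(p**2).sum(1),rcond=None)[0];print(n,s[:2],np.sqrt(s[2]+s[:2]@s[:2]))
    # predicted pot-wall silhouette columns for centre guess
    for cx in(.508,.511,.514):
        print(cx,[ (np.array(proj(n,[cx,.308,z]))-[x0,y0])*4+1.5 for z in(.0,.04,.075)])
# same-view first pictures: scene pot rim, from scene0
E
python3 -c "
import cv2
s=cv2.imread('pics/scene0.png');cv2.imwrite('pics/c3.png',cv2.resize(s[220:280,290:370],None,fx=7,fy=7,interpolation=2))"
```

```text
side [0.51088647 0.31054122] 0.05863941334616327
0.508 [array([311.71428584, 387.02253275]), array([311.1640172 , 347.48551548]), array([310.66302692, 311.41621897])]
0.511 [array([315.85201376, 386.9935814 ]), array([315.39427815, 347.45788774]), array([314.97763815, 311.38987302])]
0.514 [array([319.98934892, 386.96467552]), array([319.62412881, 347.43031679]), array([319.29182276, 311.36359496])]
scene [0.50781297 0.31267262] 0.058069473412874884
0.508 [array([268.54892615, 362.60685528]), array([272.85178461, 325.69353909]), array([276.78566952, 291.91500155])]
0.511 [array([265.03373948, 364.06145774]), array([269.25674006, 327.14905639]), array([273.1177837 , 293.36987989])]
0.514 [array([261.51218112, 365.51863592]), array([265.65501567, 328.60722253]), array([269.44293005, 294.82747178])]
```

View pics/c3.png

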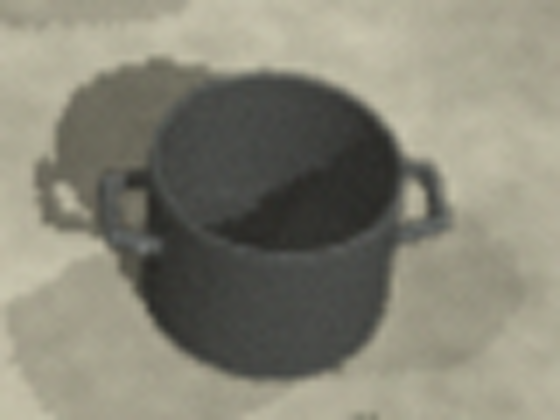

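Run:
```python
from h import *
f=lambda u:((u[0]+.5)/7-.5+290,(u[1]+.5)/7-.5+220)
p=np.array([plane("scene",f(u),.075)[:2] for u in((151,162),(407,162),(275,70),(285,255))])
A=np.c_[2*p,np.ones(len(p))];s=np.linalg.lstsq(A,(p**2).sum(1),rcond=None)[0];print(s[:2],np.sqrt(s[2]+s[:2]@s[:2]))
```

```text
[0.50606016 0.30783923] 0.050397003917777204
```

The three views agree that the lids sit about 2.7 mm too far in +y and about 0.7 mm too far in +x. Correcting that and lowering gently.

{"fn": "drive_tool", "kwargs": {"plan": [[[-0.03,-0.1,0,0,0,0],[0,0,-0.3,0,0,0],[0,0,-0.4,0,0,0],[0,0,-0.4,0,0,0],[0,0,-0.2,0,0,0],[0,0,0,0,0,0],[0,0,0,0,0,0]]]}}

```text
time: 19.02
position: [0.5085, 0.3077, 0.3149]
tool_rot: [0.682, 0.731, 0.0, 0.0]
ft_force: [-0.1, 1.1, -4.4]
grip_width: 0.0192
```

{"fn": "drive_tool", "kwargs": {"plan": [[[0,0,-0.15,0,0,0],[0,0,-0.15,0,0,0],[0,0,-0.15,0,0,0],[0,0,0,0,0,0],[0,0,0,0,0,0]]]}}

```text
time: 19.65
position: [0.5083, 0.3077, 0.3035]
tool_rot: [0.682, 0.731, 0.0, 0.0]
ft_force: [0.2, 0.9, -5.2]
grip_width: 0.019
```

Foot is inside the mouth with no side force. About 5 mm left.

{"fn": "drive_tool", "kwargs": {"plan": [[[0,0,-0.08,0,0,0],[0,0,-0.08,0,0,0],[0,0,0,0,0,0],[0,0,0,0,0,0]]]}}

```text
time: 20.15
position: [0.5083, 0.3077, 0.2995]
tool_rot: [0.682, 0.731, 0.0, 0.0]
ft_force: [-0.3, -0.3, -5.0]
grip_width: 0.0188
```

{"fn": "drive_tool", "kwargs": {"plan": [[[0,0,-0.04,0,0,0],[0,0,0,0,0,0],[0,0,0,0,0,0]]]}}

```text
time: 20.52
position: [0.5083, 0.3077, 0.2986]
tool_rot: [0.682, 0.731, 0.0, 0.0]
ft_force: [-0.1, -0.3, -4.4]
grip_width: 0.0191
```

{"fn": "drive_tool", "kwargs": {"plan": [[[0,0,-0.04,0,0,0],[0,0,0,0,0,0],[0,0,0,0,0,0]]]}}

```text
time: 20.9
position: [0.5083, 0.3077, 0.2985]
tool_rot: [0.682, 0.731, 0.0, 0.0]
ft_force: [-1.8, -0.2, 5.7]
grip_width: 0.019
```

{"fn": "drive_tool", "kwargs": {"plan": [[[0,0,-0.04,0,0,0],[0,0,0,0,0,0],[0,0,0,0,0,0]]]}}

```text
time: 21.28
position: [0.5082, 0.3077, 0.2984]
tool_rot: [0.682, 0.731, 0.0, 0.0]
ft_force: [-3.9, -2.5, 10.4]
grip_width: 0.0189
```

Contact at TCP z 0.2985, which is the height expected for home. Easing off and releasing.

{"fn": "drive_tool", "kwargs": {"plan": [[[0,0,0.05,0,0,0],[0,0,0,0,0,0],[0,0,0,0,0,0]]]}}

```text
time: 21.65
position: [0.5083, 0.3077, 0.2985]
tool_rot: [0.682, 0.731, 0.0, 0.0]
ft_force: [-2.6, -2.3, 6.8]
grip_width: 0.0187
```

{"fn": "drive_tool", "kwargs": {"plan": [[[0,0,0,0,0,0],[0,0,0,0,0,0],[0,0,0,0,0,0],[0,0,0,0,0,0],[0,0,0,0,0,0],[0,0,0,0,0,0]]], "grip": 0.2}}

```text
time: 22.4
position: [0.5083, 0.3077, 0.2977]
tool_rot: [0.682, 0.731, 0.0, -0.0]
ft_force: [-1.1, -0.2, 0.5]
grip_width: 0.067
```

Run:
```python
from h import *
o=robot.get_obs()
s=camera("side");c=camera("scene");w=camera("wrist")
cv2.imwrite("pics/w8.png",w[:,:,::-1])
a=cv2.resize(s[60:210,190:340,::-1],None,fx=4,fy=4,interpolation=2);cv2.imwrite("pics/s8.png",a)
b=cv2.resize(c[170:300,260:400,::-1],None,fx=4,fy=4,interpolation=2);cv2.imwrite("pics/s8b.png",b)
print(o["position"],o["ft_force"],o["grip_width"])
```

```text
[0.50830503 0.30766766 0.29770325] [-1.08254244 -0.2029926   0.46604115] 0.0670122483345124
```

View pics/s8.png

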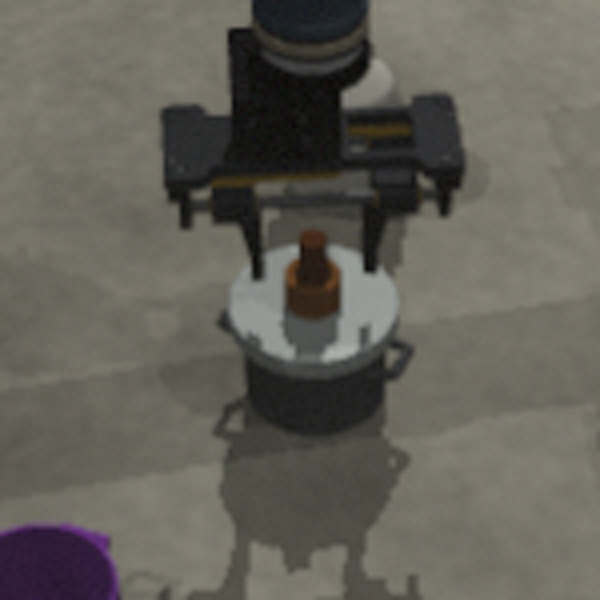

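View pics/s8b.png

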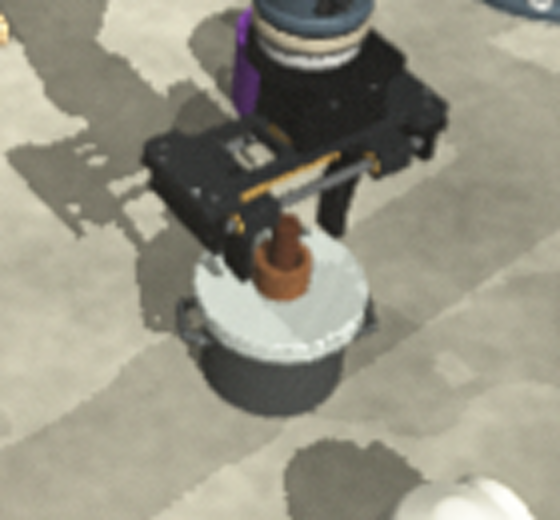

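View pics/w8.png

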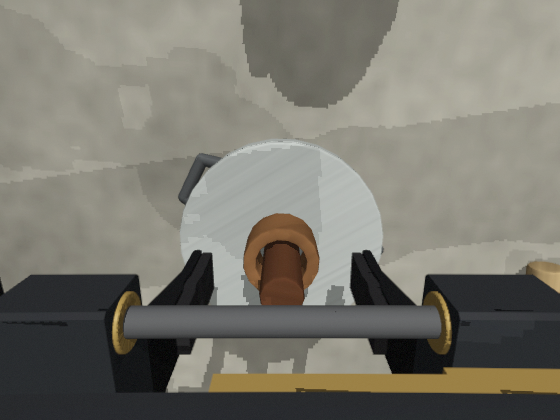

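Seated: the plate is level in both views, side plate centre 314 and pot 315. Fingers are clear of the knob on both sides. Going down to the collar.

{"fn": "drive_tool", "kwargs": {"plan": [[[0,0,-0.4,0,0,0],[0,0,-0.4,0,0,0],[0,0,-0.3,0,0,0],[0,0,0,0,0,0],[0,0,0,0,0,0]]]}}

```text
time: 23.18
position: [0.5084, 0.3077, 0.2702]
tool_rot: [0.682, 0.731, 0.0, 0.0]
ft_force: [0.2, 0.6, 0.2]
grip_width: 0.0695
```

{"fn": "drive_tool", "kwargs": {"plan": [[[0,0,0,0,0,0],[0,0,0,0,0,0],[0,0,0,0,0,0],[0,0,0,0,0,0],[0,0,0,0,0,0],[0,0,0,0,0,0]]], "grip": 1, "force": 20}}

```text
time: 23.92
position: [0.5083, 0.3077, 0.2704]
tool_rot: [0.682, 0.731, 0.0, 0.0]
ft_force: [-1.3, 0.3, 0.5]
grip_width: 0.0397
```

{"fn": "drive_tool", "kwargs": {"plan": [[[0,0,0,0,0,0],[0,0,0.1,0,0,0],[0,0,0.2,0,0,0],[0,0,0.3,0,0,0],[0,0,0.3,0,0,0],[0,0,0,0,0,0]]]}}

```text
time: 24.68
position: [0.5086, 0.3078, 0.2937]
tool_rot: [0.682, 0.731, 0.001, 0.0]
ft_force: [0.1, -0.9, -1.7]
grip_width: 0.0399
```

{"fn": "drive_tool", "kwargs": {"plan": [[[0,0,0.4,0,0,0],[0,0,0.6,0,0,0],[0,0,0.6,0,0,0],[0,0,0.6,0,0,0],[0,0,0.6,0,0,0],[0,0,0.6,0,0,0],[0,0,0.5,0,0,0],[0,0,0,0,0,0]]]}}

```text
time: 25.68
position: [0.5086, 0.3078, 0.3916]
tool_rot: [0.682, 0.731, 0.001, 0.001]
ft_force: [-0.2, 0.5, -1.0]
grip_width: 0.0396
```

{"fn": "drive_tool", "kwargs": {"plan": [[[0,0,0,0,0,0],[0,0,0,0,0,0],[0,0,0,0,0,0],[0,0,0,0,0,0]]]}}

```text
time: 26.18
position: [0.5083, 0.3076, 0.3899]
tool_rot: [0.682, 0.731, -0.0, -0.0]
ft_force: [-0.1, 0.0, -1.9]
grip_width: 0.0398
```

Run:
```python
from h import *
s=camera("side");c=camera("scene")
o=robot.get_obs()
a=cv2.resize(s[20:210,180:350,::-1],None,fx=3,fy=3,interpolation=2);cv2.imwrite("pics/s9.png",a)
b=cv2.resize(c[130:300,240:410,::-1],None,fx=3.3,fy=3.3,interpolation=2);cv2.imwrite("pics/s9b.png",b)
cv2.imwrite("pics/s9c.png",s[:,:,::-1])
print(o["position"],o["ft_force"],o["grip_width"])
```

```text
[0.50828643 0.30765736 0.39010511] [ 0.36118083 -0.37903229 -0.9783427 ] 0.039677536382499407
```

View pics/s9.png

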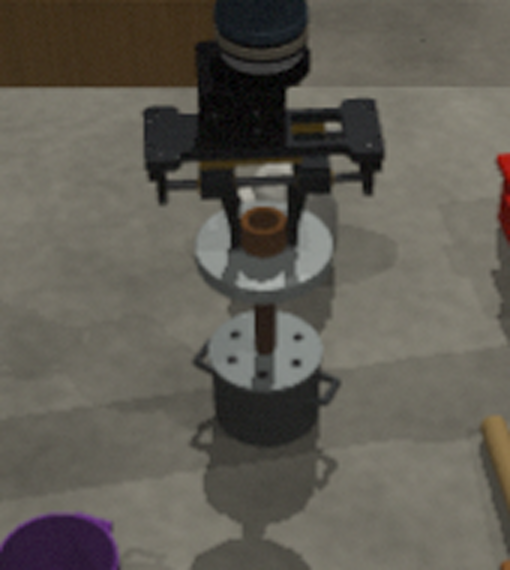

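View pics/s9b.png

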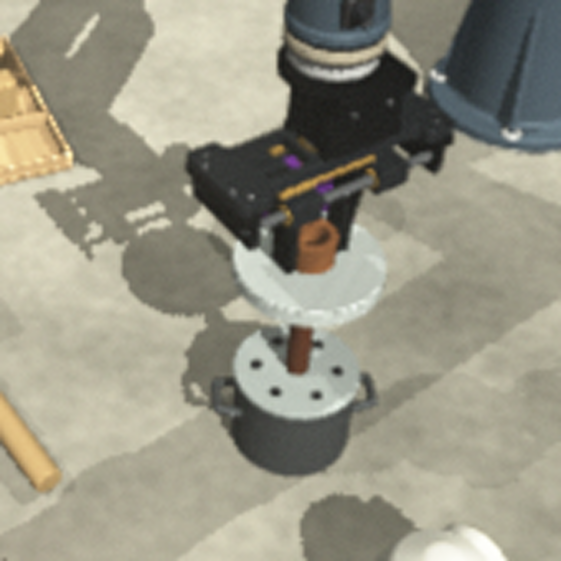

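The outer lid is held level at crop (264,245), 12 cm up. The inner lid sits flat and centred on the pot at (265,350), with a clear gap between them. Handing in.

Run:
```python
from h import *
print(robot.hand_in()); o=robot.get_obs(); print(o["position"],o["grip_width"])
```

```text
the job is handed in; nothing more can be done
None
the job is handed in; nothing more can be done
```

I put the round plug in the dark pot and lowered both nested lids onto it by the inner knob until they were fully home. I then let go of the knob and lifted the outer lid alone by its collar. The job was handed in at about 26 s of the 58 s allowed, and no verdict was reported.

**Last checks**
- **Outer lid:** it was held level, 39.7 mm between the fingers, 12 cm above where it sat and over the pot.
- **Inner lid:** it sat flat and centred on the pot, with a clear gap to the outer lid in both fixed-camera views. When the lids were lowered, they made contact at tool height 0.2985 m, the height expected for home.
- **Plug:** I saw it standing in the pot just before the lids went on. It could not be seen after that.
- **Bystanders:** I did not re-measure the block, bar, salt pig or mallet at the end. Nothing I did came near them.

**Disagreements:** the cameras differed by up to about 6 mm on the pot's x position (0.506 to 0.512 m). I corrected the lids by comparing lid and pot within each view, and the foot went in without noticeable side force. The first tool reading after hand-in returned nothing, so the state during the final second is unconfirmed.

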